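# Rock the stuck bench stop out of its clamp

### The arm

A 6-joint arm with a two-finger parallel gripper is mounted at the origin on the work surface. World frame = base frame: x ahead of the robot, y to its left, z up, the work surface at z = 0. Lengths are in mm, angles in rad, forces in N, time in s.
With the tool pointing down it reaches from about 300 to 850 mm from the base axis. Payload 5.4 kg.
Tool frame: the origin (TCP) lies midway between the tips of the shut fingers; the grasp point (between the pads) lies 19 mm behind it; z points along the fingers, y is the line along which they close (so a half turn about z gives the same grasp; the last joint's range is limited). The gripper opens to 85 mm and grips with 20 to 120 N. Pads are 22 mm wide; open, the fingers measure 114 mm over their backs; the gripper's body (76 mm by 85 mm) begins 54 mm behind the grasp point. The pads swing forward as they close: fully open they stand 13 mm farther back than shut.
Start: joints at [0.997, 0.158, 1.597, -0, 1.386, -0.21], TCP at [204.61, 537.346, 231.299] pointing down, gripper open.
Joint ranges: [-2.91, 2.91], [-0.94, 2.29], [0.18, 2.7], [-1.29, 4.43], [0.17, 2.64], [-3, 3]. Speed limits (rad/s): [2.57, 2.57, 3.14, 3.14, 3.14, 3.14].

### API

Orientations are given as a unit quaternion [x, y, z, w].
In Python, from station import r, ik, get_obs, vision, finish_job gives the robot as it stands. Calls block until the motion is done:
- r.reach(position, orientation): joint-space move of the TCP to a pose.
- r.move_linear(position, orientation=None, velocity=150): straight line of the TCP; orientation=None keeps the orientation; velocity is the mean speed in mm/s.
- r.move_j(angles): joint-space move.
- r.gripper_to(opening): opening from 0.0 (shut) to 1.0 (fully open); the grip force is fixed at half the most; returns when the fingers have stopped.
- r.pause(seconds).
- ik(position, orientation): joint angles nearest the present ones, or None.
- get_obs(): the state.
- vision.grab_frame(name): name is "scene" or "top"; returns the picture (400x640x3 uint8, red, green, blue); there is no depth.
- vision.get_calibration(name): a dict with "mtx" (3x3 intrinsics, pixels), "distortion" ([k1, k2, p1, p2, k3] as OpenCV has them; the pictures are not rectified), "rvec" (rotation vector, rad) and "tvec" (3), from world to camera coordinates, as OpenCV has them. Camera axes: x right, y down, z forward; pixel columns grow to the right and rows downward; lengths in mm; the calibration is good to about 2 mm. A picture is of the moment at which its call begins. get_calibration takes no time and is no camera call.
A pose or a line that the arm cannot do raises r.IKError and nothing moves.
- finish_job(): hands the job in; it is judged then, once.
The state is a dict: "time": time; "joint_positions": joint angles; "joint_velocities": joint speeds; "joint_torque": joint torques, N m; "eef_pos": TCP position; "tool_rot": TCP orientation; "force": force on the tool from outside, world axes, zero at the start; "torque": the same for the moment, N m; "opening": opening from 0.0 (shut) to 1.0 (fully open); "finger_force": force on a finger pad.
Only numpy, scipy, OpenCV 4.12 (cv2) and the standard library are available. Lean on these libraries where they do the work, as an engineer would, in place of code of your own. Each camera call takes 0.05 s, during which the arm holds its last target. There are 200 camera calls.

### The job

Take the sanding block off the wooden bench stop and balance it, flat side down, on the crown of the domed stone; let go of it there. The stop is stuck in its clamp under two stiff cheeks: grip its head and rock it from side to side towards one cheek and then the other, until both have given way and it comes free, then lift it straight up out of the clamp. Finish while holding the stop still and upright, a few centimetres clear above the clamp, so that I can brush the dust out of the slot, and leave everything else on the bench where it is.

Things in the scene. Friction and masses are not known exactly. Their poses are not given: they have to be found in the camera images.
- clamp: wooden clamp fixed to the bench, base 90 (x) x 150 (y) x 12 mm; origin at the centre of its underside, z up. Wooden walls around a 60 mm wide (y), 44 mm long (x) slot, open at the top, in which the stop stands. Two steel cheeks, each 50 x 60 x 10 mm, lie on the side walls, on the slot's +y and -y sides: undersides 59 mm, top faces 69 mm above the bench.
- clamp_slot (a point): centre of the slot's floor, 12 mm above the bench. Here a groove 26 mm wide (y) and 12 mm deep holds the stop's foot, so that it cannot slide sideways but can be leaned towards either cheek (turned about the clamp's x axis). Leaning it pushes that cheek back, about 7 mm for 0.17 rad.
- cheek_left (a joint): slide of the cheek on the clamp's +y side; grows outward, 0 to 0.0075 m, starts under 0.001. Stiff (6 N), no spring: stays where pushed. At 0 its edge is beside the stop's head and covers the shoulder by 4.7 mm, 3 mm above it, so a straight pull is blocked. With both cheeks at 0.0055 or more the upright stop comes out; one alone is not enough.
- cheek_right (a joint): the same for the cheek on the clamp's -y side, growing towards -y of the clamp.
- stop: loose hardwood block in the clamp, 0.15 kg, 110 mm tall, 40 mm long (x); origin at the centre of its underside, axes as the clamp's. Foot 23 mm wide (y), rounded about an axis along x 12 mm up; shoulders 38 mm wide at 25 to 44 mm height; head 28 mm wide (y) from 44 mm to the top, of which 53 mm stick out above the cheeks. Grip the head across its 28 mm, fingers closing along y.
- stop_top (a point): centre of the stop's top face, 110 mm above its underside.
- sanding_block: flat sanding block, a grey abrasive sponge with a dark sole, 90 (x) x 50 (y) x 25 mm (z), about 0.06 kg; origin at the centre of its underside. It starts lying loose on the stop's top face. Grip it across its 50 mm width.
- dome: domed stone disc fixed on the bench, 160 mm across, 44.5 mm tall at the middle, its whole top a spherical cap of 110 mm radius above a 10 mm high rim; origin at the centre of its underside.
- dome_top (a point): the crown of the dome: its highest point, 44.5 mm above the bench, where the sanding block is to be balanced.
- wedge: small flat wooden wedge strip, 60 x 18 x 10 mm; a bystander, to be left where it is. Origin at its underside.
- spare_block: spare dark rubber block, 90 x 55 x 28 mm; a bystander, to be left where it is. Origin at its underside.
- scraper: flat long-handled scraper lying on the bench near the back; a bystander, to be left where it is. Origin at its underside.
- hammer: hammer lying on the bench on the robot's right; a bystander, to be left where it is. Origin at its underside.
- mug: white mug, 80 mm across and 90 mm tall, near the back; a bystander, to be left where it is. Origin at its underside.
- tin: plain metal can, 66 mm across and 90 mm tall, on the robot's left; a bystander, to be left where it is. Origin at its underside.
- stone_ring: flat stone ring, 90 mm across and 25 mm tall, near the robot; a bystander, to be left where it is. Origin at its underside.
- pebble_block: small rounded stone offcut, 50 x 40 x 30 mm, near the robot; a bystander, to be left where it is. Origin at its underside.
Mind the look-alikes: they are no part of the job. Leave any pink or red look-alike of the clamp alone.

How it is judged (in metres and radians):
On the way, in this order (a step that is already met when the one before it is completed fails the run):
1. the sanding block lies balanced on the crown of the dome, let go and still (horizontal distance between sanding_block and dome_top below 0.025 m and angle between sanding_block's own z axis and vertical below 0.25 rad and contact force between sanding_block and dome above 0.15 N and contact force between sanding_block and the fingers below 0.05 N and linear speed of sanding_block below 0.03 m/s), for 0.4 s.
2. the stop leans over to one side and has pushed that cheek back by more than 4 mm (((value of joint cheek_left above 0.004 m and y of stop_top in the frame of clamp above 0.008 m) or (value of joint cheek_right above 0.004 m and y of stop_top in the frame of clamp below -0.008 m))), for 0.05 s.
3. the stop has been rocked over to the other side too, and now both cheeks are pushed back by more than 4 mm ((((value of joint cheek_left above 0.004 m and y of stop_top in the frame of clamp above 0.008 m) and value of joint cheek_right above 0.004 m) or ((value of joint cheek_right above 0.004 m and y of stop_top in the frame of clamp below -0.008 m) and value of joint cheek_left above 0.004 m))), for 0.05 s.
At the end, for the whole second after the job is handed in: The fingers hold the stop still, within 0.25 rad of upright, its foot 5 to 86 mm above the cheeks and within 45 mm of the clamp's centre, clear of the clamp; the sanding block rests, let go and still, on the dome, within 25 mm of the crown and 0.25 rad of level (all of step 1 and z of stop in the frame of clamp between 0.074 and 0.155 m and horizontal distance between stop and clamp below 0.045 m and angle between stop's own z axis and vertical below 0.25 rad and linear speed of stop below 0.02 m/s and contact force between stop and the fingers above 2 N and contact force between stop and clamp below 0.05 N); the arm keeps its last pose, push and grip.
It fails at once if the sanding block falls off onto the bench (height (world z) of sanding_block below 0.025 m).
It fails at once if one of the other loose things on the bench is moved more than 30 mm (distance of any of wedge, spare_block, scraper, hammer, mug, tin, stone_ring, pebble_block from where it was at the start of the episode above 0.03 m).
It also fails if it takes over 51 s, if anything falls off the work surface, if the arm or the gripper's body presses on something with over 40 N, if the wrist force passes 120 N, or if a joint passes its speed limit or range.

## Working session

There is one attempt and no reset: what is moved stays moved. The work goes in short steps, each a Python script; the robot and the scene stay as the last script left them, time stands still between calls to the robot, and variables do not carry over. Pictures are saved under pics/ and viewed, at most 10 in all, crops included, and the job is handed in when it is done.

```bash
ls; mkdir -p pics; python3 - <<'E'
from station import *
import cv2
for n in("scene","top"):
    f=vision.grab_frame(n); cv2.imwrite(f"pics/{n}0.png",f[:,:,::-1]); c=vision.get_calibration(n)
    R=cv2.Rodrigues(c["rvec"])[0]; print(n,c["mtx"],c["distortion"],-R.T@c["tvec"].ravel() if hasattr(c["tvec"],'ravel') else -R.T@c["tvec"])
o=get_obs();print(o)
E
```

```text
pics
scene [[471.44646818   0.         325.93829716]
 [  0.         471.44646818 198.65034667]
 [  0.           0.           1.        ]] [-0.08595962  0.          0.          0.          0.        ] [1492.4854705  -361.19560648  857.07718935]
top [[417.85610211   0.         325.02649   ]
 [  0.         417.85610211 199.86098337]
 [  0.           0.           1.        ]] [-0.08442299  0.          0.          0.          0.        ] [ 348.01336418    3.53040348 1300.63723353]
{'time': 0.1, 'joint_positions': array([ 9.96882861e-01,  1.58997363e-01,  1.59812527e+00, -4.66830752e-05,
        1.38618061e+00, -2.10089234e-01]), 'joint_velocities': array([-0.00065603, -0.00074836, -0.00243381, -0.00035183,  0.00018991,
        0.00012322]), 'joint_torque': array([ 2.09443948e-05, -3.96988535e+01, -3.32338250e+01, -2.27642108e-04,
        4.18317213e-03, -3.57650251e-06]), 'eef_pos': array([204.33847322, 536.88291619, 230.39948222]), 'tool_rot': array([ 1.80906169e-01,  9.83499988e-01, -7.99181019e-04, -3.05554292e-04]), 'force': array([-1.15660738,  0.43675017,  0.21217069]), 'torque': array([-0.0133859, -0.0086499, -0.0580789]), 'finger_force': 0.0, 'opening': 0.9993025760301754}
```

View pics/scene0.png

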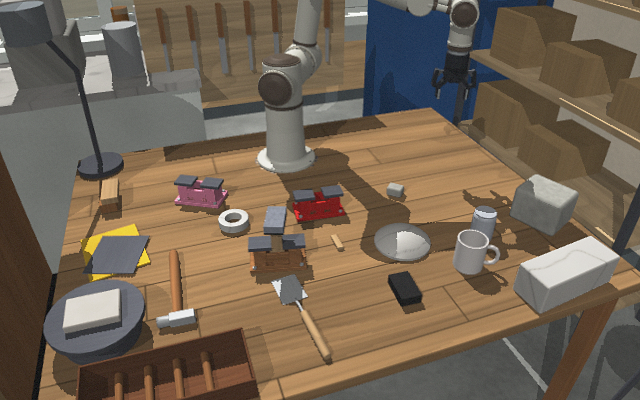

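View pics/top0.png

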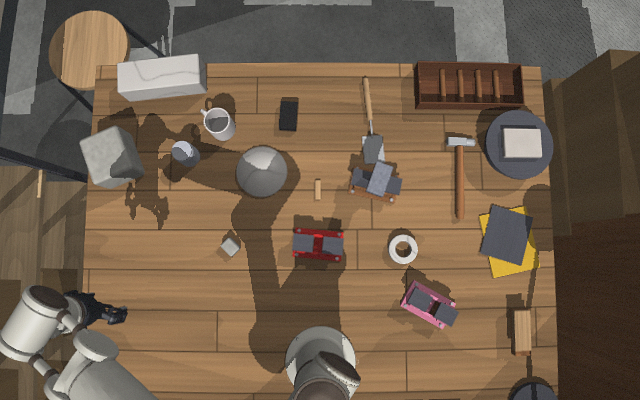

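The scene view shows the brown clamp at about (277,255), with the grey sanding block above it at (274,220), and the dome at (403,242). In the top view the clamp is at (375,183), the sanding block at (380,179) and the dome at (261,171). The red and pink clamps are the look-alikes. Next I'll zoom in on the clamp and make rough measurements.

```bash
cat > h.py <<'E'
from station import *
import cv2, numpy as np
from scipy.spatial.transform import Rotation as Ro
def ray(n,uv):
    c=vision.get_calibration(n); R=cv2.Rodrigues(np.array(c["rvec"],float))[0]; t=np.array(c["tvec"],float).ravel()
    p=cv2.undistortPoints(np.array(uv,float).reshape(-1,1,2),c["mtx"],np.array(c["distortion"],float))[:,0]
    return -R.T@t, np.c_[p,np.ones(len(p))]@R
def onz(n,uv,z):
    o,d=ray(n,uv); return o+d*((z-o[2])/d[:,2])[:,None]
def proj(n,P):
    c=vision.get_calibration(n)
    return cv2.projectPoints(np.array(P,float).reshape(-1,1,3),np.array(c["rvec"],float),np.array(c["tvec"],float),c["mtx"],np.array(c["distortion"],float))[0][:,0]
def down(a):  # tool z down, tool y along world angle a
    y=np.array([np.cos(a),np.sin(a),0]); z=np.array([0,0,-1.]); return Ro.from_matrix(np.c_[np.cross(y,z),y,z]).as_quat()
def crop(n,x,y,w,h,k,fr=None):
    f=vision.grab_frame(n) if fr is None else fr
    return cv2.resize(f[y:y+h,x:x+w,::-1],None,fx=k,fy=k,interpolation=cv2.INTER_CUBIC)
E
python3 - <<'E'
from h import *
a=crop("top",325,140,100,75,5); b=crop("scene",235,195,80,100,3.75)
cv2.imwrite("pics/c.png",np.hstack([a,cv2.resize(b,(300,375))]))
f=vision.grab_frame("top"); g=cv2.cvtColor(f,cv2.COLOR_RGB2HSV)
# dome: low-saturation blob near (261,171)
m=((g[...,1]<60)&(g[...,2]>60)).astype(np.uint8); m[:, :225]=0; m[:,300:]=0; m[:135]=0; m[210:]=0
c=max(cv2.findContours(m,0,2)[0],key=cv2.contourArea); (u,v),r=cv2.minEnclosingCircle(c); print("dome",u,v,r,onz("top",[(u,v),(u+r,v)],10), cv2.boundingRect(c))
print(onz("top",[(380,179)],159),onz("top",[(375,184)],60))
E
```

```text
dome 261.329833984375 171.2266387939453 25.73143768310547 [[581.59354179 184.49989063  10.        ]
 [581.33832417 103.83772812  10.        ]] (236, 146, 52, 51)
[[ 532.14235113 -165.32625057  159.        ]] [[ 532.8968527  -164.55248464   60.        ]]
```

View pics/c.png

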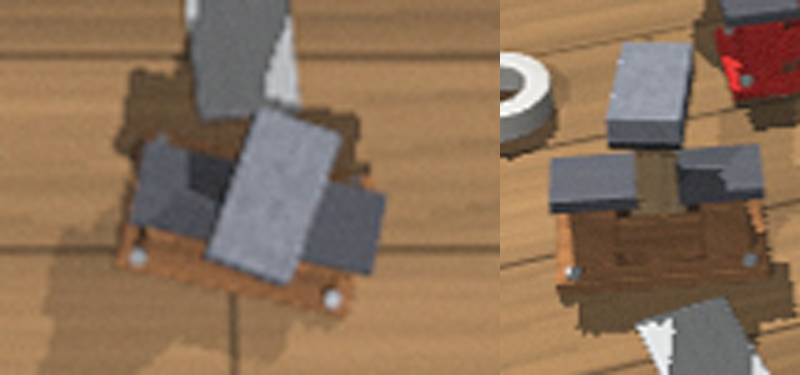

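The zoom shows the sanding block's top-face corners at crop (265,105), (342,138), (288,283) and (207,252). The cheeks' outer edges run (150,137)-(133,222) and (387,193)-(372,273), so the block is yawed relative to the clamp. I'll compute both poses.

```bash
python3 - <<'E'
from h import *
px=lambda L:[(325+(x+.5)/5-.5,140+(y+.5)/5-.5) for x,y in L]
P=onz("top",px([(265,105),(342,138),(288,283),(207,252)]),147)
print(P.mean(0),[np.linalg.norm(P[i]-P[(i+1)%4]) for i in range(4)])
l=(P[0]+P[1]-P[2]-P[3]); w=P[0]+P[3]-P[1]-P[2]; print("block yaw long",np.arctan2(l[1],l[0]),"wide",np.arctan2(w[1],w[0])-np.pi/2)
C=onz("top",px([(150,137),(133,222),(387,193),(372,273)]),69)
print(C, C.mean(0)); d=C[0]+C[1]-C[2]-C[3]; print(np.linalg.norm(d)/2,"yaw clamp",np.arctan2(d[1],d[0])-np.pi/2)
B=onz("top",px([(137,257),(333,298)]),12); d=B[0]-B[1]; print(B,"yaw bolts",np.arctan2(d[1],d[0])-np.pi/2)
# sanding block in scene view: top face blob
f=vision.grab_frame("scene"); g=cv2.cvtColor(f,cv2.COLOR_RGB2HSV)
sx,sy=80/300,100/375
q=[(235+x*sx,195+y*sy) for x,y in [(120,42),(192,44),(184,138),(108,132)]]
S=onz("scene",q,147);print("scene block",S.mean(0)); 
for p in [S.mean(0),]: print(proj("top",[p]))
for y in (P.mean(0),):
  for o in (down(np.pi/2+.0),down(-np.pi/2)): print(ik([y[0],y[1],200],o))
E
```

```text
[ 535.70336388 -166.38088921  147.        ] [np.float64(47.15781647618931), np.float64(88.28723359507175), np.float64(48.38171406942656), np.float64(90.23392576170865)]
block yaw long -0.38103839054703365 wide -0.3911750092128403
[[ 583.15493814 -102.91159393   69.        ]
 [ 531.66699396  -92.0997701    69.        ]
 [ 549.04503077 -245.04705379   69.        ]
 [ 500.69843888 -234.77758571   69.        ]] [ 541.14135044 -168.70900088   69.        ]
146.07687031439755 yaw clamp -0.22463871051672246
[[ 518.13238921  -98.76987788   12.        ]
 [ 492.11309492 -220.93142788   12.        ]] yaw bolts -0.2098550037580329
scene block [ 550.69220365 -167.78101375  147.        ]
[[380.12329642 173.15418996]]
[-5.16546324e-01  1.47432998e-01  1.67229315e+00 -4.44089210e-16
  1.32186650e+00 -2.08734265e+00]
[-5.16546324e-01  1.47432998e-01  1.67229315e+00 -4.44089210e-16
  1.32186650e+00  1.05425000e+00]
```

```bash
python3 - <<'E'
from h import *
f=vision.grab_frame("scene"); fr=f
q=down(np.pi/2-.386)
c=[537,-166.8]
r.reach([*c,200],q); print(get_obs()['time'])
r.move_linear([*c,122],velocity=100)
r.gripper_to(0.0); o=get_obs(); print(o['time'],o['opening'],o['finger_force'],o['force'],o['eef_pos'])
r.move_linear([*c,230],velocity=120)
o=get_obs(); print(o['time'],o['opening'],o['finger_force'],o['force'],o['eef_pos'],o['joint_positions'])
a=crop("top",325,140,100,75,4); b=crop("scene",235,170,100,75,4)
cv2.imwrite("pics/d.png",np.hstack([a,b]))
E
```

```text
3.1
4.4583 0.570533799006324 62.302947530988604 [-1.08226016  0.14924606  5.30382991] [ 537.6804928  -167.01674428  123.04047599]
5.5083 0.5720613935856 61.70007599866949 [-0.36646517 -0.04961659 -0.99077655] [ 536.40869212 -166.48185652  228.79428623] [-5.16061150e-01  1.27557647e-01  1.63622834e+00 -1.88414256e-05
  1.37995850e+00 -1.70085227e+00]
```

View pics/d.png

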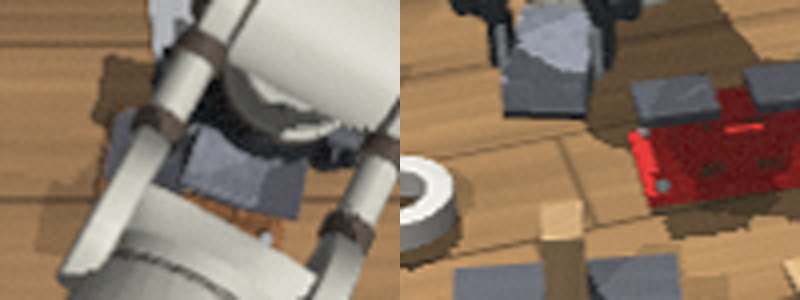

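The block is gripped and level. Its front lower edge is at about crop (504,113)-(587,117), and the stop's head top is at (540-583, 203-237). I'll turn those into offsets.

```bash
python3 - <<'E'
from h import *
px=lambda L:[(235+(x-400+.5)/4-.5,170+(y+.5)/4-.5) for x,y in L]
E=onz("scene",px([(503,113),(588,118)]),227.8); print("edge",E)
m=E.mean(0); print("center from edge", m[:2]-45*np.array([np.cos(-.386),np.sin(-.386)]), np.linalg.norm(E[0]-E[1]))
T=onz("scene",px([(541,205),(580,203),(583,235),(541,237)]),122);print(T,T.mean(0))
B=onz("scene",px([(453,268),(680,255)]),69);print(B)
for z in (60,100):
  print([ik([581.6,184.5,z],down(a)) is not None for a in (np.pi/2-.386,np.pi/2,np.pi/2+.3)])
E
```

```text
edge [[ 567.30130486 -203.61974992  227.8       ]
 [ 588.78660376 -157.07970451  227.8       ]]
center from edge [ 536.35494585 -163.40786859] 51.26006140540703
[[ 523.88574328 -177.00427118  122.        ]
 [ 529.95414217 -152.51984648  122.        ]
 [ 563.33174628 -159.19449776  122.        ]
 [ 556.74921257 -184.91756331  122.        ]] [ 543.48021108 -168.40904468  122.        ]
[[ 503.09795935 -235.59518109   69.        ]
 [ 538.47694797  -88.59790395   69.        ]]
[True, True, True]
[True, True, True]
```

```bash
python3 - <<'E'
from h import *
q=down(np.pi/2-.386); c=[581.6,184.5]
r.reach([*c,110],q); r.pause(.2); o=get_obs(); f0=o['force'][2]; print(o['time'],o['eef_pos'],f0)
z=50; r.move_linear([*c,z],velocity=80); r.pause(.15)
while z>41:
    o=get_obs(); print(z,o['eef_pos'],o['force'].round(2))
    if o['force'][2]-f0>2: break
    z-=1; r.move_linear([*c,z],velocity=20); r.pause(.1)
r.gripper_to(0.8); r.pause(.3); r.move_linear([*c,170],velocity=100)
print(get_obs()['time'])
r.reach([545,0,250],down(np.pi/2-.225))
o=get_obs();print(o['time'],o['opening'])
a=crop("top",215,130,100,75,4); b=crop("scene",355,205,100,75,4)
cv2.imwrite("pics/e.png",np.hstack([a,b]))
E
```

```text
7.2083 [582.23275941 183.48775694 110.53419005] 0.04866570272978177
50 [582.21695326 184.60346266  50.81788307] [ 0.16  0.83 -0.07]
49 [581.62666372 184.49735945  49.05631966] [-1.03  0.17  0.1 ]
48 [581.57933767 184.50070334  47.94220865] [-0.98  0.32 -0.17]
47 [581.5763052  184.5297359   46.97741217] [ 0.49 -0.44 -0.23]
46 [581.57005541 184.48720228  45.95544355] [0.75 0.85 0.07]
45 [581.85284121 184.54609949  45.31189128] [-0.43 -0.69  1.29]
44 [581.91091416 184.54586667  45.1784961 ] [-3.79 -1.35  8.26]
12.3917
13.225 0.7968995852991301
```

View pics/e.png

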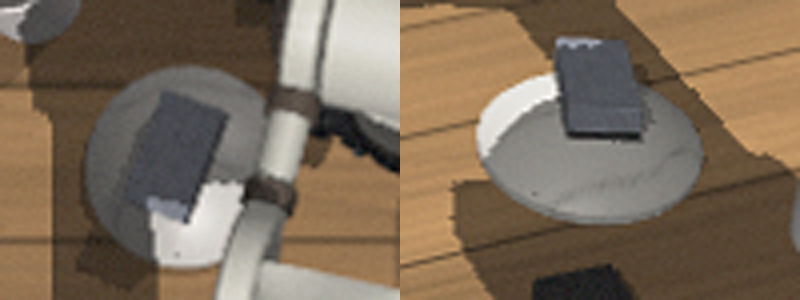

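The block lies level, with its centre within about 3 mm of the crown: top crop (175,157), i.e. pixel (258.7,169.1) against an expected (258.3,169.8). Next I'll grip the stop's head and rock it step by step while watching the force.

```bash
cat > rock.py <<'E'
from h import *
yaw=-.225; xc=np.array([np.cos(yaw),np.sin(yaw),0]); yc=np.array([-np.sin(yaw),np.cos(yaw),0])
q0=Ro.from_quat(down(np.pi/2+yaw)); C=np.array([542,-168.4,0]); Z=87
def pose(th,dz=0):  # th>0 leans to clamp +y
    R=Ro.from_rotvec(-th*xc); p=C+[0,0,24]
    return p+R.apply([0,0,Z-24])+[0,0,dz],(R*q0).as_quat()
def st(tag):
    o=get_obs(); print(tag,round(o['time'],2),'dy',((o['eef_pos']-C)@yc).round(2),'z',o['eef_pos'][2].round(2),'Fy',(o['force']@yc).round(1),'Fz',o['force'][2].round(1),'Tx',(o['torque']@xc).round(2),'ff',round(o['finger_force'],1),'op',round(o['opening'],3)); return o
def rock(s):
    for a in (.06,.12,.145,.16,.17,.18):
        p,q=pose(s*a); r.move_linear(p,q,velocity=25); o=st(f"{s*a:.3f}")
        if abs(o['force']@yc)>14: break
    r.pause(.1)
E
python3 - <<'E'
from rock import *
p,q=pose(0,60); r.reach(p,q); st('above')
r.move_linear(pose(0)[0],velocity=80); st('down')
r.gripper_to(0.0); r.pause(.1); st('grip')
rock(1); st('left')
b=crop("scene",235,195,100,75,4); a=crop("top",325,140,100,75,4)
cv2.imwrite("pics/f.png",np.hstack([a,b]))
E
```

```text
above 14.13 dy 1.06 z 147.68 Fy -0.2 Fz 0.8 Tx -0.01 ff 0.0 op 0.8
down 15.03 dy -0.19 z 87.48 Fy 0.9 Fz 0.6 Tx 0.02 ff 0.0 op 0.8
grip 15.57 dy -0.36 z 87.63 Fy -1.6 Fz 3.6 Tx -0.3 ff 59.5 op 0.319
0.060 15.88 dy 3.24 z 87.64 Fy -3.7 Fz 4.4 Tx -0.9 ff 59.5 op 0.321
0.120 16.18 dy 6.82 z 87.43 Fy -4.9 Fz 3.7 Tx -1.09 ff 59.7 op 0.318
0.145 16.43 dy 8.08 z 87.3 Fy -5.7 Fz 5.2 Tx -1.2 ff 59.9 op 0.317
0.160 16.68 dy 8.92 z 87.21 Fy -4.3 Fz 5.4 Tx -1.21 ff 59.8 op 0.324
0.170 16.93 dy 9.5 z 87.13 Fy -5.3 Fz 6.7 Tx -1.18 ff 59.8 op 0.326
0.180 17.18 dy 10.07 z 87.01 Fy -5.6 Fz 5.2 Tx -1.26 ff 59.8 op 0.319
left 17.27 dy 10.07 z 87.01 Fy -4.9 Fz 6.1 Tx -1.22 ff 59.8 op 0.321
```

View pics/f.png

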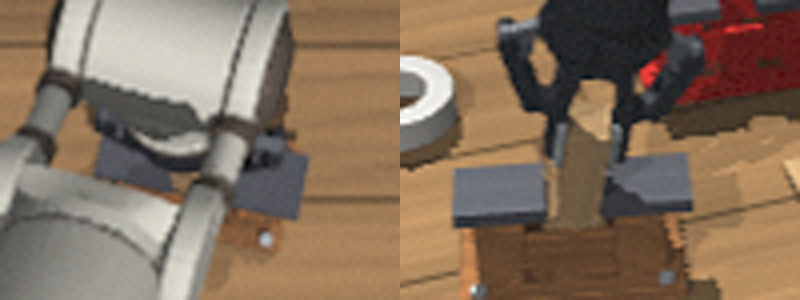

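The stop leans right in the scene view (towards +y). That cheek's outer edge moved from crop x 680 to 692, about 7 mm. Now I'll rock it the other way.

```bash
python3 - <<'E'
from rock import *
p,q=pose(0); r.move_linear(p,q,velocity=25); st('up')
rock(-1); st('right')
b=crop("scene",235,195,100,75,4)
p,q=pose(0); r.move_linear(p,q,velocity=25); r.pause(.1); st('up')
a=crop("scene",235,195,100,75,4)
cv2.imwrite("pics/g.png",np.hstack([a,b]))
E
```

```text
up 17.98 dy -0.35 z 87.64 Fy -2.3 Fz 4.6 Tx -0.52 ff 59.9 op 0.321
-0.060 18.27 dy -3.24 z 87.67 Fy 0.3 Fz 8.2 Tx 0.23 ff 60.4 op 0.322
-0.120 18.57 dy -6.97 z 87.51 Fy 0.4 Fz 8.6 Tx 0.25 ff 60.5 op 0.321
-0.145 18.82 dy -8.47 z 87.41 Fy -0.1 Fz 9.2 Tx 0.2 ff 60.6 op 0.317
-0.160 19.07 dy -9.3 z 87.32 Fy 0.9 Fz 8.5 Tx 0.16 ff 60.7 op 0.319
-0.170 19.32 dy -9.88 z 87.26 Fy 0.8 Fz 8.9 Tx 0.12 ff 60.8 op 0.32
-0.180 19.57 dy -10.5 z 87.15 Fy 1.1 Fz 9.2 Tx 0.13 ff 60.8 op 0.322
right 19.68 dy -10.49 z 87.17 Fy 0.7 Fz 9.9 Tx 0.1 ff 60.8 op 0.318
up 20.43 dy 0.69 z 87.57 Fy 1.2 Fz 6.0 Tx 0.29 ff 60.5 op 0.315
```

View pics/g.png

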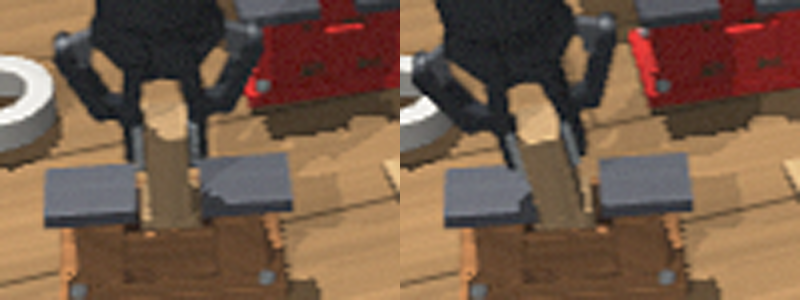

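Both cheeks have moved back: inner edges are at 137 and 203, with the head at 147-190. The -y side looks slightly less displaced, so I'll give it one small extra lean, then lift while watching the force.

```bash
python3 - <<'E'
from rock import *
for a in (-.18,-.195):
    p,q=pose(a); r.move_linear(p,q,velocity=25); o=st(a)
    if abs(o['force']@yc)>14: break
r.pause(.1)
p,q=pose(0); r.move_linear(p,q,velocity=25); r.pause(.1); f0=st('up')['force'][2]
ok=True
for dz in range(3,49,3):
    r.move_linear(pose(0,dz)[0],velocity=25); o=st(dz)
    if o['force'][2]-f0<-20: ok=False; print("blocked"); break
if ok:
    r.move_linear(pose(0,100)[0],velocity=50); r.pause(.4); st('end')
b=crop("scene",235,170,100,75,4); a=crop("scene",355,205,100,75,4)
cv2.imwrite("pics/h.png",np.hstack([a,b]))
E
```

```text
-0.18 21.07 dy -11.83 z 87.12 Fy -0.7 Fz 9.6 Tx -0.18 ff 60.9 op 0.321
-0.195 21.32 dy -12.22 z 87.0 Fy 0.3 Fz 10.0 Tx 0.07 ff 60.9 op 0.317
up 22.17 dy 0.66 z 87.6 Fy 1.1 Fz 7.0 Tx 0.31 ff 60.5 op 0.32
3 22.43 dy 0.37 z 88.86 Fy 0.2 Fz -0.4 Tx 0.0 ff 59.2 op 0.319
6 22.7 dy 0.03 z 92.91 Fy 0.1 Fz -2.0 Tx -0.0 ff 59.3 op 0.323
9 22.97 dy -0.05 z 96.29 Fy 1.0 Fz -2.4 Tx -0.0 ff 59.3 op 0.316
12 23.23 dy -0.05 z 99.27 Fy -0.5 Fz -1.3 Tx 0.02 ff 59.3 op 0.322
15 23.5 dy -0.07 z 102.28 Fy 0.6 Fz -1.4 Tx -0.01 ff 59.3 op 0.32
18 23.77 dy -0.06 z 105.28 Fy 0.1 Fz -1.0 Tx -0.03 ff 59.3 op 0.321
21 24.03 dy -0.04 z 108.3 Fy 0.8 Fz -1.4 Tx -0.01 ff 59.3 op 0.314
24 24.3 dy -0.03 z 111.25 Fy 0.7 Fz -1.1 Tx -0.0 ff 59.3 op 0.321
27 24.57 dy -0.06 z 114.26 Fy 0.3 Fz -1.2 Tx 0.01 ff 59.3 op 0.317
30 24.83 dy -0.06 z 117.26 Fy 0.3 Fz -1.4 Tx 0.03 ff 59.3 op 0.321
33 25.1 dy -0.08 z 120.3 Fy 0.4 Fz -1.4 Tx 0.03 ff 59.3 op 0.322
36 25.37 dy -0.06 z 123.29 Fy -0.4 Fz -1.3 Tx 0.02 ff 59.3 op 0.322
39 25.63 dy -0.04 z 126.27 Fy 0.1 Fz -1.8 Tx 0.01 ff 59.3 op 0.319
42 25.9 dy -0.07 z 129.27 Fy -1.0 Fz -1.4 Tx 0.01 ff 59.3 op 0.319
45 26.17 dy -0.06 z 132.3 Fy 0.6 Fz -0.6 Tx 0.02 ff 59.3 op 0.32
48 26.43 dy -0.06 z 135.31 Fy -0.4 Fz -1.8 Tx -0.04 ff 59.3 op 0.322
end 28.02 dy -0.01 z 186.92 Fy -0.2 Fz -1.5 Tx 0.01 ff 59.3 op 0.325
```

View pics/h.png

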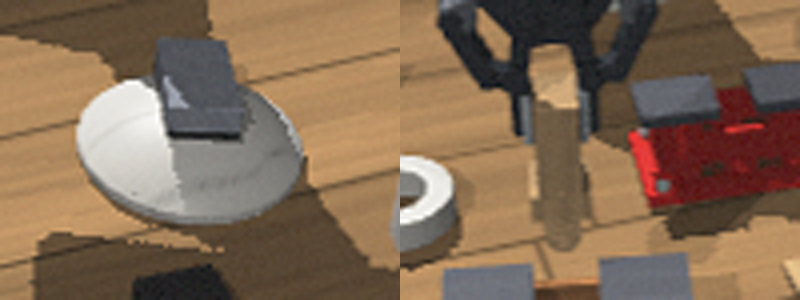

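The stop hangs upright in the gripper, its foot at crop (560,248), clear above the cheeks at y≈265. The sanding block still rests level on the crown. I'll hand the job in.

```bash
python3 -c "
from station import *
print(finish_job())"
```

```text
the job is handed in; nothing more can be done
None
```

I handed the job in at about 28 s: the sanding block lies balanced on the dome's crown, both cheeks gave way, and the gripper holds the stop still and upright, about 4 cm clear above the cheeks; I have not seen the verdict.

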